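Build up the grinding-wheel mandrel

ROBOT

A 6-joint arm with a two-finger parallel gripper is mounted at the origin on a cart in front of the work surface, level with it; the furniture and walls round the work are solid. World frame = base frame: x ahead of the robot, y to its left, z up, the work surface at z = 0. Lengths are in m, angles in rad, forces in N, time in s.
With the tool pointing down it reaches from about 0.275 to 0.725 m from the base axis. Payload 15.9 kg.
Tool frame: the origin (TCP) lies at the very end of the fingers, on their centre line; the grasp point (between the pads) lies 19 mm behind it; z points along the fingers, y is the line along which they close (so a half turn about z gives the same grasp; the last joint's range is limited). The gripper opens to 85 mm and grips with 20 to 120 N. Pads are 22 mm wide; open, the fingers measure 114 mm over their backs; the gripper's body (76 mm by 85 mm) begins 54 mm behind the grasp point. The pads swing forward as they close: fully open they stand 13 mm farther back than shut.
Start: joints at [1.337, 0.213, -0.034, 1.323, 0, 1.571], TCP at [0.116, 0.486, 0.231] pointing down, gripper open.
Joint ranges: [-2.98, 2.98], [-0.74, 1.72], [-1.14, 1.35], [-2.1, 2.04], [-1.57, 1.44], [-3.14, 3.14]. Speed limits (rad/s): [1.89, 1.89, 2.39, 2.57, 3.14, 3.14].

INTERFACE

Orientations are given as a unit quaternion [w, x, y, z].
In Python, from cell import * gives the robot as it stands. The module is installed in compiled form; this text tells all that it offers. Calls block until the motion is done:
- move_pose(position, orientation): joint-space move of the TCP to a pose.
- movel(position, rotation=None, speed=0.15, force_limit=None): straight line of the TCP; rotation=None keeps the orientation; speed is the mean speed in m/s. With force_limit (N) it stops when the force on the tool has changed by that much, and returns True; else False.
- goto_joints(angles): joint-space move.
- ungrasp() and close_gripper(effort=None): open the fingers fully, or close them until they stop; effort is the grip in N (None keeps the last).
- wait(seconds).
- ik(position, orientation): joint angles nearest the present ones, or None.
- state(): the state.
- camera(name): name is "scene" or "top"; returns the picture (480x640x3 uint8, blue, green, red); there is no depth.
- calibration(name): a dict with "fx", "fy", "cx", "cy" (pixels), "position" and "rotation" of the camera in the world. Camera axes: x right, y down, z forward; pixel columns grow to the right and rows downward; lengths in m; the calibration is good to about 2 mm. A picture is of the moment at which its call begins. calibration takes no time and is no camera call.
A pose or a line that the arm cannot do raises Unreachable and nothing moves.
- hand_in(): hands the job in; it is judged then, once.
The state is a dict: "clock": time; "qpos": joint angles; "qd": joint speeds; "effort": joint torques, N m; "ee_pos": TCP position; "ee_rot": TCP orientation; "wrist_force": force on the tool from outside, world axes, zero at the start; "ft_torque": the same for the moment, N m; "opening": finger opening in m; "grip_force": force on a finger pad.
Only numpy, scipy, OpenCV 4.12 (cv2) and the standard library are available. Lean on these libraries where they do the work, as an engineer would, in place of code of your own. Each camera call takes 0.05 s, during which the arm holds its last target. There are 200 camera calls.

TASK

Make up the glass-grinding mandrel on the pin of the round stand: first the dark steel back flange, then the green wheel, then the brass front flange with its hub upward, and last the red cap nut over the end of the pin, each lying flat on the one before and let go before you fetch the next. The green wheel is brittle, so set it down and do not let it drop. Leave the white wheel, the steel cup, the dropper bottle and the crucible where they stand.

Things in the scene. Friction and masses are not known exactly. Their poses are not given: they have to be found in the camera images.
- stand_seat (a point): Mandrel stand, fixed: a round aluminium base, diameter 76 mm, 10 mm high, with an upright steel pin in its middle, diameter 12 mm, 52 mm tall above the base, its last 8 mm tapering to 4 mm diameter. This point is the centre of the base's top face, on the pin's axis, where the first part comes to lie; z is up along the pin (pin end at z = 52 mm).
- back_flange_center (a point): Back flange: loose dark steel plain disc, diameter 46 mm, 12 mm thick, lying flat, with an 18 mm hole straight through the middle; 80 to 150 g. The point is its centre, half-way up (6 mm above its underside); z is the hole's axis, up.
- green_wheel_center (a point): Green grinding wheel: loose green disc, diameter 58 mm, 14 mm thick, lying flat, with an 18 mm hole straight through the middle; 60 to 130 g. The point is its centre, half-way up (7 mm); z is the hole's axis, up.
- front_flange_center (a point): Front flange: loose brass part lying flat, a disc of diameter 46 mm and 6 mm thick below, and on it a hub of diameter 30 mm and 10 mm high (16 mm in all), with an 18 mm hole straight through both; 55 to 115 g. The point is its centre, half-way up (8 mm above its underside); z is the hole's axis, up (hub upward). It can be gripped by the hub.
- cap_nut_center (a point): Cap nut: loose round knurled red cap standing mouth down, diameter 30 mm over the knurls, 24 mm high, closed on top, with an 18 mm hole 15 mm deep from below; 35 to 70 g. It is not screwed, only set on. The point is its centre, half-way up (12 mm above its underside); z is its axis, up.
- white_wheel_center (a point): White grinding wheel, a spare: same shape and size as the green one but white. Not wanted; it stays where it lies. The point is its centre, half-way up (7 mm).
- cup_center (a point): Bystander: empty steel cup, diameter 60 mm, 101 mm high, upright. The point is its centre, half-way up.
- oil_center (a point): Bystander: small brown dropper bottle, diameter 34 mm, 102 mm high, upright. The point is its centre, half-way up.
- pot_center (a point): Bystander: small white crucible, diameter 50 mm, 42 mm high, upright. The point is its centre, half-way up.
Things that resemble listed ones, but are neither listed nor needed, are in the scene too. What is shaped like the part that bears stand_seat but blue is not meant. Of the things that look like the part that bears green_wheel_center, the larger one is meant.

How it is judged:
By the outcome, as a careful person would: the job done as asked, in the order asked, and still so for the second after the job is handed in, with the robot touching nothing.
It also fails if it takes over 102 s, if anything falls off the work surface, if the arm or the gripper's body presses on something with over 40 N, if the wrist force passes 120 N, or if a joint passes its speed limit or range.

## Working session

There is one attempt and no reset: what is moved stays moved. The work goes in short steps, each a Python script; the robot and the scene stay as the last script left them, time stands still between calls to the robot, and variables do not carry over. Pictures are saved under pics/ and viewed, at most 14 in all, crops included, and the job is handed in when it is done.

```bash
mkdir -p pics
python3 - <<'E'
from cell import *
import cv2
for n in("scene","top"):
    cv2.imwrite(f"pics/{n}0.png",camera(n)); print(n,calibration(n))
s=state();print(s["clock"],s["ee_pos"],s["ee_rot"],s["opening"])
E
```

```text
scene {'fx': 449.6009628109773, 'fy': 449.6009628109773, 'cx': 322.10378575203646, 'cy': 236.65080039124402, 'position': array([ 0.04268817, -0.32399555,  0.6794821 ]), 'rotation': array([-0.33932614,  0.8047075 , -0.44689665,  0.19387363])}
top {'fx': 564.49274507625, 'fy': 564.49274507625, 'cx': 316.81911622667843, 'cy': 235.76969930835287, 'position': array([0.404624  , 0.0186675 , 1.18243191]), 'rotation': array([-0.0522574 ,  0.71175323, -0.69781682,  0.06105899])}
0.1 [0.11577027 0.4861009  0.23087672] [-5.34419956e-05  1.16655577e-01  9.93172309e-01 -4.88872862e-04] 0.08510484552721738
```

View pics/scene0.png

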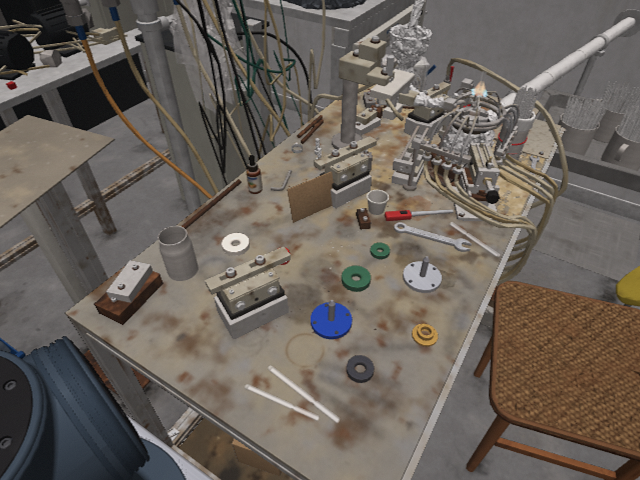

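View pics/top0.png

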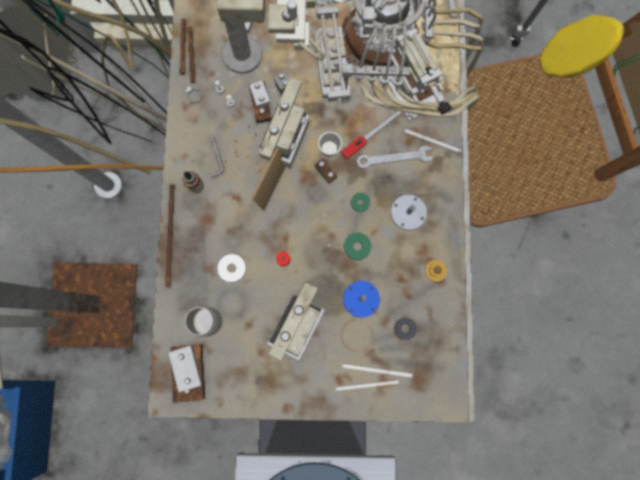

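Candidates for the parts, with top-camera pixels:
- **Green discs:** large (357,246) and small (360,202). The large one is wanted.
- **Stands:** silver (409,211) and blue (361,298). The silver one is wanted.
- **Red things:** nut (283,258) and screwdriver handle (355,148). In the scene view the nut is hidden behind the vise.
- **Rings:** dark (404,328) and brass (436,270). There is only one of each.

Next I measure these.

```bash
cat > h.py <<'E'
import numpy as np, cv2
from cell import *
from scipy.spatial.transform import Rotation as R
def ray(n,px):
    c=calibration(n);w,x,y,z=c["rotation"]
    d=R.from_quat([x,y,z,w]).apply([(px[0]-c["cx"])/c["fx"],(px[1]-c["cy"])/c["fy"],1])
    return np.array(c["position"]),d
def cast(n,px,z):
    p,d=ray(n,px); return p+d*(z-p[2])/d[2]
def proj(n,P):
    c=calibration(n);w,x,y,z=c["rotation"]
    q=R.from_quat([x,y,z,w]).inv().apply(np.array(P)-c["position"])
    return np.array([c["cx"]+c["fx"]*q[0]/q[2],c["cy"]+c["fy"]*q[1]/q[2]])
def masks(im):
    h=cv2.cvtColor(im,cv2.COLOR_BGR2HSV);H,S,V=[h[...,i].astype(int) for i in range(3)]
    return dict(green=(H>60)&(H<95)&(S>90),brass=(H>12)&(H<28)&(S>140)&(V>110),
      red=((H<6)|(H>174))&(S>150),dark=(V<90)&(S<70),stand=(V>135)&(S<40)&(H>90))
def blob(im,col,px,rad=40):
    """filled-contour hull (centre,size) of the coloured thing nearest px"""
    m=masks(im)[col].astype(np.uint8)*255
    k=np.zeros_like(m);cv2.circle(k,tuple(map(int,px)),rad,255,-1);m&=k
    cs=cv2.findContours(m,cv2.RETR_EXTERNAL,cv2.CHAIN_APPROX_NONE)[0]
    c=cv2.convexHull(max(cs,key=cv2.contourArea));M=cv2.moments(c)
    return np.array([M["m10"],M["m01"]])/M["m00"],cv2.boundingRect(c)
def quat(yaw): # tool down, closing line (tool y) along direction yaw
    X=np.array([np.sin(yaw),-np.cos(yaw),0]);Y=np.array([np.cos(yaw),np.sin(yaw),0])
    q=R.from_matrix(np.c_[X,Y,np.cross(X,Y)]).as_quat();return q[[3,0,1,2]]
E
python3 - <<'E'
from h import *
T=cv2.imread("pics/top0.png");S=cv2.imread("pics/scene0.png")
for n,im,L in (("top",T,dict(green=(357,246,.007,22),brass=(436,270,.006,20),red=(283,258,.012,15),dark=(404,328,.006,20),stand=(409,211,.005,26))),
             ("scene",S,dict(green=(356,278,.007,22),brass=(424,335,.006,22),dark=(360,369,.006,22),stand=(422,276,.005,26)))):
    for k,(u,v,z,r) in L.items():
        c,b=blob(im,k,(u,v),r);P=cast(n,c,z);print(n,k,c.round(1),b,P.round(4),"reach",np.hypot(*P[:2]).round(3))
        cv2.circle(im,tuple(c.round().astype(int)),1,(255,0,255),-1)
        cv2.rectangle(im,b[:2],(b[0]+b[2],b[1]+b[3]),(255,255,0),1)
a=cv2.resize(T[180:350,260:470],None,fx=2.3,fy=2.3);b=cv2.resize(S[230:390,300:450],None,fx=2.0,fy=2.44)
cv2.imwrite("pics/c1.png",np.hstack([a,cv2.resize(b,(300,a.shape[0]))]))
E
```

```text
top green [357.1 245.9] (345, 234, 25, 25) [ 0.5752 -0.0794  0.007 ] reach 0.581
top brass [435.3 270.3] (426, 261, 19, 20) [ 0.527 -0.244  0.006] reach 0.581
top red [282.9 258.3] (277, 252, 13, 14) [0.545  0.0757 0.012 ] reach 0.55
top dark [404.7 328.3] (395, 318, 22, 21) [ 0.4057 -0.1789  0.006 ] reach 0.443
top stand [408.5 211.8] (391, 194, 36, 36) [ 0.6511 -0.1888  0.005 ] reach 0.678
scene green [355.7 276.7] (342, 266, 28, 23) [ 0.577  -0.0789  0.007 ] reach 0.582
scene brass [424.3 334.4] (412, 324, 25, 22) [ 0.5242 -0.2455  0.006 ] reach 0.579
scene dark [359.7 368.7] (346, 355, 28, 28) [ 0.4047 -0.1804  0.006 ] reach 0.443
scene stand [422.2 275.4] (404, 261, 38, 29) [ 0.6521 -0.1885  0.005 ] reach 0.679
```

View pics/c1.png

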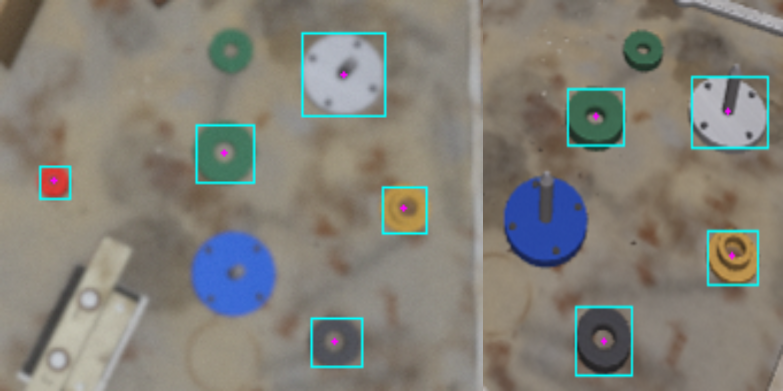

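The crop confirms the large green wheel, silver stand, brass front flange, dark ring and red nut. The two views agree within about 3 mm, and the sizes and reach are plausible. I start with the back flange.

```bash
cat >> h.py <<'E'
ST=np.array([.6516,-.1887])
def pick(xy,yaw,z,eff,first=False):
    q=quat(yaw);up=[*xy,.20 if first else .13]
    if first: move_pose(up,q)
    else: movel(up,q,speed=.3)
    hit=movel([*xy,z+.02],speed=.2,force_limit=15) or movel([*xy,z],speed=.05,force_limit=15)
    close_gripper(eff);s=state()
    print("pick hit",hit,"open",round(s["opening"],4),"tcp",s["ee_pos"].round(4),"t",round(s["clock"],1),"grip",s["grip_force"])
def carry(yaw,z=.13,xy=ST):
    p=state()["ee_pos"];movel([p[0],p[1],z],speed=.2)
    movel([*xy,z],quat(yaw),speed=.25)
    s=state();print("carry",round(s["opening"],4),s["ee_pos"].round(4),round(s["clock"],1))
E
python3 - <<'E'
from h import *
for p in ([.405,-.18],[.576,-.079],[.5256,-.2448],[.545,.0757],ST):
    print([None if (j:=ik([*p,z],quat(y))) is None else round(j[5],2) for z in (.0,.13) for y in (0,-.3,-.78,1.3)])
pick([.4052,-.1797],-.42,.001,40,True)
carry(-.42)
T=camera("top");S=camera("scene")
cv2.imwrite("pics/c2.png",np.hstack([cv2.resize(T[160:260,350:460],(400,364)),cv2.resize(S[170:310,360:500],(364,364))]))
E
```

```text
[None, None, None, None, None, None, None, None]
[None, None, None, None, None, None, None, None]
[None, None, None, None, None, None, None, None]
[None, None, None, None, None, None, None, None]
[None, None, None, None, None, None, None, None]Traceback (most recent call last):
  File "<stdin>", line 4, in <module>
  File "h.py", line 31, in pick
    if first: move_pose(up,q)
              ~~~~~~~~~^^^^^^
cell.Unreachable: the arm cannot take that pose within its joint ranges
```

```bash
sed -i 's/X=np.array(\[np.sin(yaw),-np.cos(yaw),0\])/X=np.array([-np.sin(yaw),np.cos(yaw),0])/' h.py
python3 - <<'E'
from h import *
for p in ([.405,-.18],[.576,-.079],[.5256,-.2448],[.545,.0757],ST):
    print([None if (j:=ik([*p,z],quat(y))) is None else round(j[5],2) for z in (.0,.13) for y in (0,-.3,-.78,1.3)])
pick([.4052,-.1797],-.42,.001,40,True)
carry(-.42)
T=camera("top");S=camera("scene")
cv2.imwrite("pics/c2.png",np.hstack([cv2.resize(T[160:260,350:460],(400,364)),cv2.resize(S[170:310,360:500],(364,364))]))
E
```

```text
[np.float64(1.15), np.float64(1.45), np.float64(1.93), np.float64(-0.15), np.float64(1.15), np.float64(1.45), np.float64(1.93), np.float64(-0.15)]
[np.float64(1.43), np.float64(1.73), np.float64(2.21), np.float64(0.13), np.float64(1.43), np.float64(1.73), np.float64(2.21), np.float64(0.13)]
[np.float64(1.13), np.float64(1.43), np.float64(1.91), np.float64(-0.17), np.float64(1.13), np.float64(1.43), np.float64(1.91), np.float64(-0.17)]
[np.float64(1.71), np.float64(2.01), np.float64(2.49), np.float64(0.41), np.float64(1.71), np.float64(2.01), np.float64(2.49), np.float64(0.41)]
[np.float64(1.29), np.float64(1.59), np.float64(2.07), np.float64(-0.01), np.float64(1.29), np.float64(1.59), np.float64(2.07), np.float64(-0.01)]
pick hit False open 0.042 tcp [ 0.4053 -0.1798  0.0015] t 4.8 grip 38.696013540029526
carry 0.0419 [ 0.6509 -0.1886  0.1294] 6.7
```

View pics/c2.png

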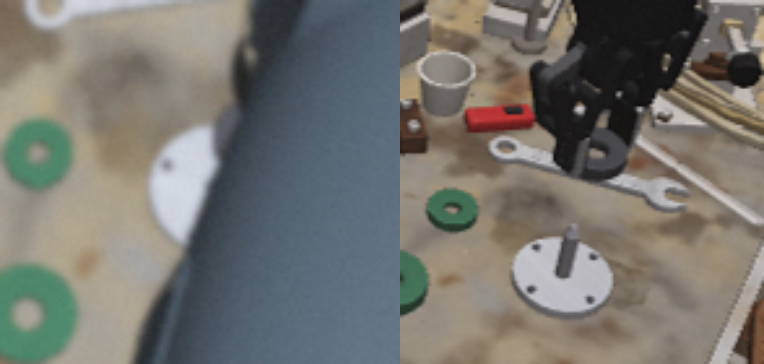

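Opening reads 42 mm on a 46 mm disc, which suggests an off-centre grip. I check the disc against its expected projected position.

Run:
```python
from h import *
S=camera("scene");p=state()["ee_pos"];s=6
x0,y0=385,165
c=cv2.resize(S[y0:y0+95,x0:x0+110],None,fx=s,fy=s,interpolation=cv2.INTER_CUBIC)
c=cv2.convertScaleAbs(c,alpha=1.8)
z=p[2]-.0015+.012
ring=np.array([proj("scene",[p[0]+.023*np.cos(a),p[1]+.023*np.sin(a),z]) for a in np.linspace(0,6.28,40)])
hole=np.array([proj("scene",[p[0]+.009*np.cos(a),p[1]+.009*np.sin(a),z]) for a in np.linspace(0,6.28,40)])
for r in (ring,hole): cv2.polylines(c,[((r-[x0,y0]+.5)*s).astype(np.int32)],True,(0,255,255),1)
cv2.imwrite("pics/c3.png",c)
st=state();print(st["wrist_force"],st["ft_torque"])
```

```text
[ 0.2704366   0.44213509 -0.28626962] [ 0.02667335 -0.02207461 -0.00870734]
```

View pics/c3.png

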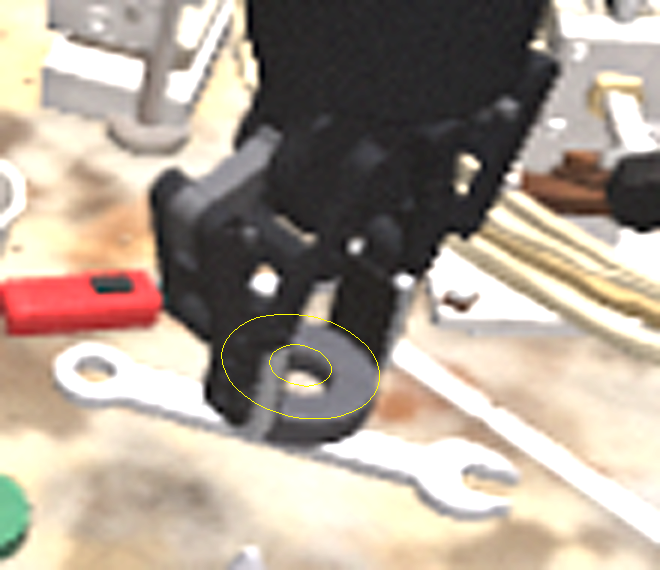

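The hole matches its projected position within about 1 mm, so the disc is centred and the opening just reads low. I place it.

```bash
cat >> h.py <<'E'
def place(zc,pre=.012,lim=5,v=.02):
    """zc: expected TCP height at contact"""
    h1=movel([*ST,zc+pre],speed=.12,force_limit=8);s0=state()
    h2=h1 or movel([*ST,zc-.004],speed=v,force_limit=lim);s=state()
    print("place",h1,h2,s0["ee_pos"].round(4),s["ee_pos"].round(4),"F",(s["wrist_force"]-s0["wrist_force"]).round(1),"t",round(s["clock"],1),"open",round(s["opening"],4))
    return h1,h2,s["ee_pos"][2]
def look(name):
    T=camera("top");S=camera("scene")
    cv2.imwrite(name,np.hstack([cv2.resize(T[160:260,350:460],(400,364)),cv2.resize(S[170:310,360:500],(364,364))]))
E
python3 - <<'E'
from h import *
h1,h2,z=place(.0115)
if not h1 and abs(z-.0115)<.003:
    ungrasp(); movel([*ST,.13],speed=.2)
print(state()["clock"]);look("pics/c4.png")
E
```

```text
place False True [ 0.6516 -0.1887  0.0241] [ 0.6511 -0.1885  0.023 ] F [ 2.  -2.4  1.8] t 8.1 open 0.0418
8.1
```

View pics/c4.png

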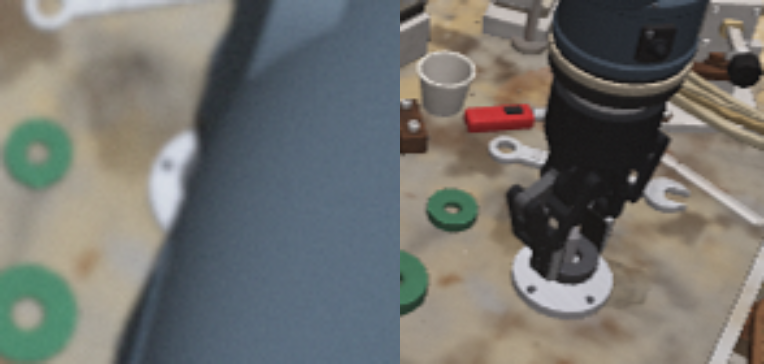

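The disc is threaded on the pin at 13 mm above its seat. I read the steady force before continuing.

Run:
```python
from h import *
wait(.3);print(state()["wrist_force"].round(2),state()["ee_pos"].round(4))
h1,h2,z=place(.0115,pre=.0105,lim=8)
wait(.2);print(state()["wrist_force"].round(2),state()["ee_pos"].round(4))
```

```text
[-0.57  0.26 -1.31] [ 0.6504 -0.1883  0.0221]
place False True [ 0.6516 -0.1887  0.0219] [ 0.6516 -0.1887  0.0117] F [0.6 0.2 8.5] t 9.3 open 0.0414
[-1.69 -0.09  7.05] [ 0.6516 -0.1887  0.0117]
```

Run:
```python
from h import *
ungrasp(); movel([*ST,.13],speed=.2)
pick([.576,-.0792],-.14,-.001,30)
print(state()["clock"]);look("pics/c4b.png")
```

```text
pick hit False open 0.0551 tcp [ 5.762e-01 -7.920e-02 -3.000e-04] t 13.0 grip 29.94035616517067
13.0083
```

View pics/c4b.png

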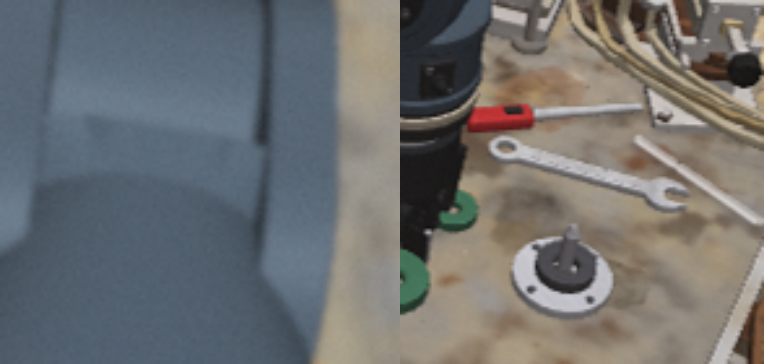

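The back flange lies flat on the stand at crop (566,265). Next is the green wheel.

Run:
```python
from h import *
carry(-.42); wait(.2)
p=state()["ee_pos"];print(p.round(4))
S=camera("scene");x0,y0,s=385,165,6
c=cv2.resize(S[y0:y0+95,x0:x0+110],None,fx=s,fy=s)
for r in (.029,.009):
    g=np.array([proj("scene",[p[0]+r*np.cos(a),p[1]+r*np.sin(a),p[2]+.0143]) for a in np.linspace(0,6.28,40)])
    cv2.polylines(c,[((g-[x0,y0]+.5)*s).astype(np.int32)],True,(0,255,255),1)
cv2.imwrite("pics/c5.png",c)
```

```text
carry 0.0551 [ 0.651  -0.1886  0.1286] 14.6
[ 0.6512 -0.1879  0.1301]
```

View pics/c5.png

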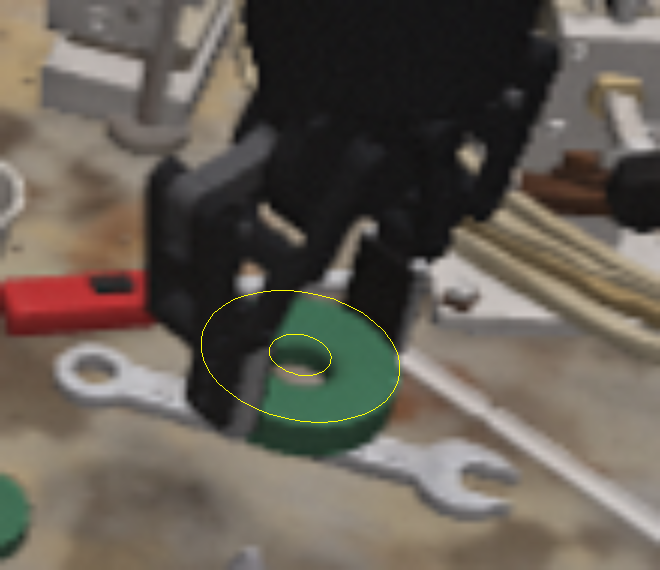

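The green wheel is held level and centred on the projected rings. I lower it gently.

Run:
```python
from h import *
h=movel([*ST,.045],speed=.1,force_limit=10);wait(.2)
print(h,state()["wrist_force"].round(2))
h1,h2,z=place(.0217,pre=.01,lim=6,v=.015)
wait(.2);print(state()["wrist_force"].round(2),state()["ee_pos"].round(4))
```

```text
False [-3.44  1.74  0.09]
place False True [ 0.6515 -0.1887  0.0315] [ 0.6512 -0.1884  0.0305] F [ 3.6 -2.6  2.1] t 16.6 open 0.0548
[-0.68  0.97 -1.18] [ 0.6506 -0.1882  0.0298]
```

Run:
```python
from h import *
h=movel([*ST,.018],speed=.012,force_limit=8)
wait(.2);print(h,state()["wrist_force"].round(2),state()["ee_pos"].round(4),state()["clock"])
```

```text
True [-1.65  1.42  7.3 ] [ 0.6512 -0.1885  0.0218] 17.7
```

Run:
```python
from h import *
ungrasp(); p=state()["ee_pos"]; movel([*ST,.13],speed=.2)
pick([.5256,-.2448],-.42,.0075,40)
S0=camera("scene")
carry(-.42); wait(.2)
p=state()["ee_pos"];print(p.round(4),state()["wrist_force"].round(2))
S=camera("scene");x0,y0,s=385,165,6
c=cv2.resize(S[y0:y0+95,x0:x0+110],None,fx=s*.75,fy=s*.75);s*=.75
for r,z in ((.023,-.0015),(.009,.0085)):
    g=np.array([proj("scene",[p[0]+r*np.cos(a),p[1]+r*np.sin(a),p[2]+z]) for a in np.linspace(0,6.28,40)])
    cv2.polylines(c,[((g-[x0,y0]+.5)*s).astype(np.int32)],True,(255,255,0),1)
d=cv2.resize(S0[220:315,390:460],(300,c.shape[0]))
cv2.imwrite("pics/c6.png",np.hstack([c,d]))
```

```text
pick hit False open 0.0253 tcp [ 0.5257 -0.2449  0.0079] t 21.2 grip 39.0223466232419
carry 0.0253 [ 0.6509 -0.1885  0.1286] 22.7
[ 0.6508 -0.1893  0.1301] [-0.52  0.27 -0.52]
```

View pics/c6.png

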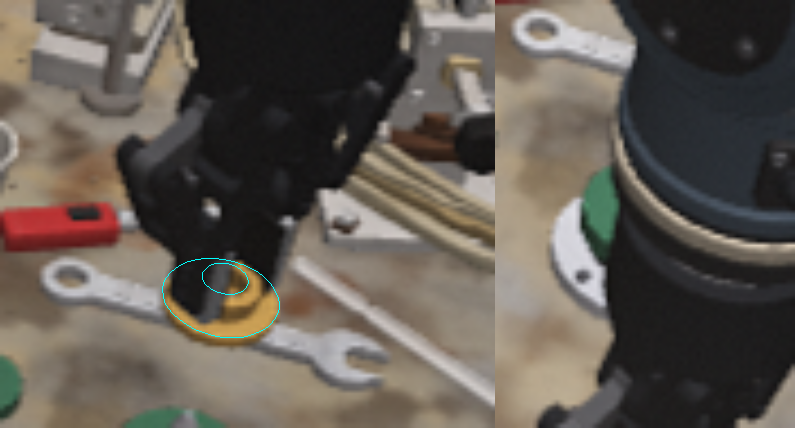

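The brass flange is held with its hub up and level, and its outline matches the projection. I place it.

```bash
cat >> h.py <<'E'
def lower(zc,lim=8):
    h=movel([*ST,zc+.020],speed=.1,force_limit=12);wait(.3)
    h2=movel([*ST,zc-.004],speed=.015,force_limit=lim);wait(.2)
    s=state();print(h,h2,s["wrist_force"].round(2),s["ee_pos"].round(4),round(s["opening"],4),round(s["clock"],1))
E
python3 - <<'E'
from h import *
lower(.0439)
E
```

```text
False True [-1.25  0.21  7.25] [ 0.6515 -0.1887  0.0439] 0.025 25.5
```

Run:
```python
from h import *
ungrasp(); movel([*ST,.14],speed=.2)
T=None
movel([.56,.03,.14],quat(-.6),speed=.3)
S=camera("scene")
pick([.545,.0757],-.78,.008,40)
carry(-.42,.16); wait(.2)
p=state()["ee_pos"];print(p.round(4),state()["wrist_force"].round(2))
S2=camera("scene");x0,y0,s=385,130,4.5
c=cv2.resize(S2[y0:y0+95,x0:x0+110],None,fx=s,fy=s)
for r,z in ((.015,-.0083),(.015,.0157)):
    g=np.array([proj("scene",[p[0]+r*np.cos(a),p[1]+r*np.sin(a),p[2]+z]) for a in np.linspace(0,6.28,40)])
    cv2.polylines(c,[((g-[x0,y0]+.5)*s).astype(np.int32)],True,(255,255,0),1)
d=cv2.resize(S[240:310,385:455],(300,c.shape[0]))
cv2.imwrite("pics/c7.png",np.hstack([c,d]))
```

```text
pick hit False open 0.0253 tcp [0.5452 0.0757 0.0083] t 29.9 grip 39.04650829732418
carry 0.0252 [ 0.6513 -0.1878  0.1598] 32.1
[ 0.6515 -0.1879  0.1603] [-0.43  0.3  -0.32]
```

View pics/c7.png

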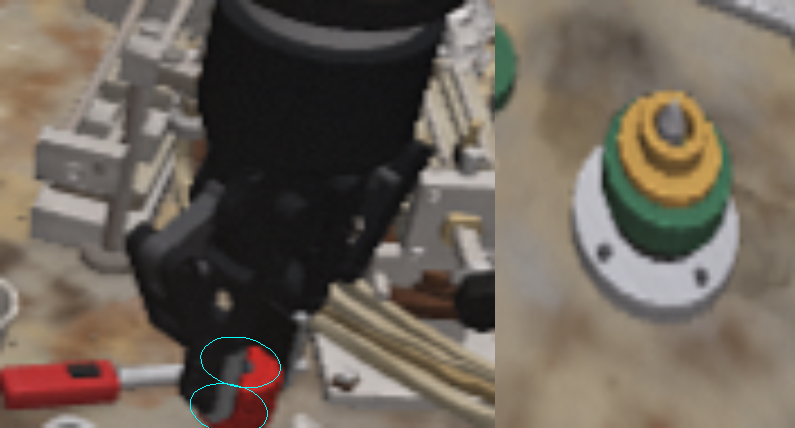

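The stack so far is right: base, dark flange, green wheel and brass flange are concentric with the pin through them. The nut seems a few mm off to the right in the grip (red edge at 287 against the ring's 280), so I turn the hand side-on to measure it.

Run:
```python
from h import *
movel([*ST,.16],quat(1.79),speed=.1);wait(.2)
p=state()["ee_pos"];S=camera("scene");x0,y0,s=385,130,6
m=masks(S)["red"].astype(np.uint8);u,v=proj("scene",p);k=np.zeros_like(m);cv2.circle(k,(int(u),int(v)),18,1,-1);m&=k
ys,xs=np.nonzero(m);print("red",xs.min(),xs.max(),ys.min(),ys.max(),state()["clock"],p.round(4))
A=[];c=cv2.resize(S[y0:y0+95,x0:x0+110],None,fx=s,fy=s)
for z in (-.0083,.0157):
    g=np.array([proj("scene",[p[0]+.015*np.cos(a),p[1]+.015*np.sin(a),p[2]+z]) for a in np.linspace(0,6.28,40)]);A.append(g)
    cv2.polylines(c,[((g-[x0,y0]+.5)*s).astype(np.int32)],True,(255,255,0),1)
A=np.vstack(A);print("exp",A.min(0).round(1),A.max(0).round(1))
cv2.imwrite("pics/c8.png",c)
```

```text
red 429 446 206 225 34.9583 [ 0.6516 -0.1887  0.16  ]
exp [427.2 204.7] [447.2 226.4]
```

View pics/c8.png

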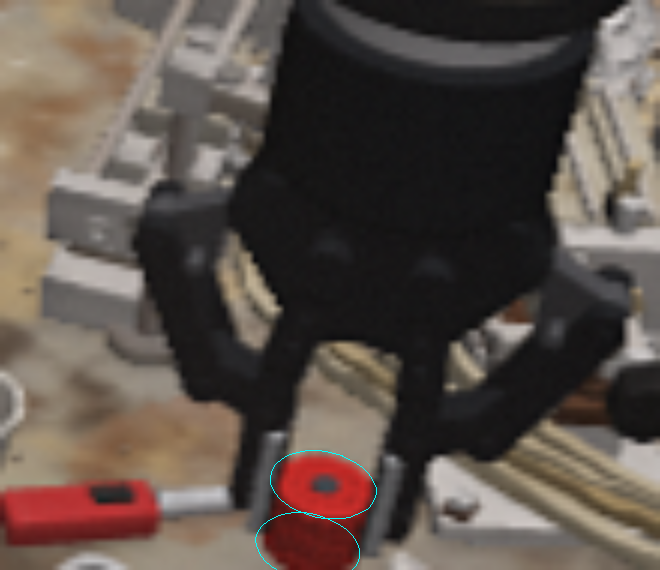

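The nut is centred within 1 mm (red spans u 429–446, expected 427–447). I set it on.

Run:
```python
from h import *
lower(.0603)
```

```text
False True [-2.99  0.22  7.08] [ 0.651  -0.1886  0.0603] 0.0252 37.6
```

Contact came at the expected height of 60.3 mm. I release, retreat and inspect.

Run:
```python
from h import *
ungrasp(); movel([*ST,.17],speed=.15); movel([.45,.10,.22],quat(1.5),speed=.25); wait(.3)
T=camera("top");S=camera("scene");print(state()["clock"])
cv2.imwrite("pics/c9.png",np.hstack([cv2.resize(T[150:340,260:450],(400,400)),cv2.resize(S[210:310,370:470],(400,400))]))
```

```text
41.0917
```

View pics/c9.png

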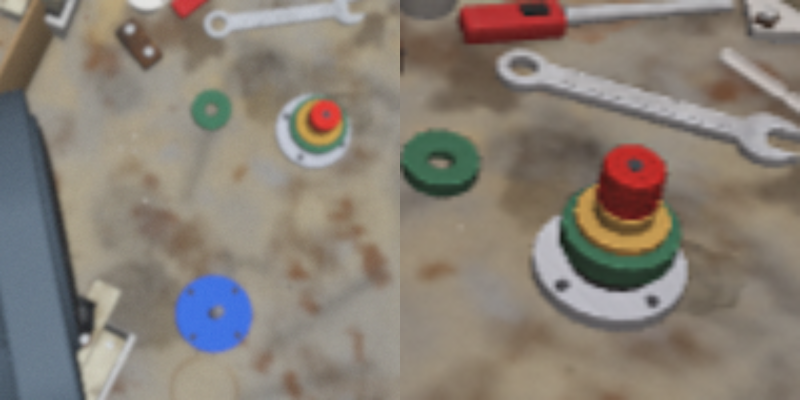

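The full stack stands upright and flat, with the nut at crop (634,180) over the brass hub.

```bash
python3 -c "
from cell import *
print(hand_in())"
```

```text
the job is handed in; nothing more can be done
None
```

The mandrel is made up on the silver stand in the order asked (back flange, green wheel, brass flange hub up, red cap nut) and was handed in at about 41 s; each part was set down by force-limited contact and released before the next was fetched.

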